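Notch up a spindle brake through its slot

TASK

Take the yellow-handled adjusting spoon out of its rack, put its blade down through the narrow slot in the cover of the red brake unit and gently push the star wheel round tooth by tooth, clockwise seen from above, until the black pointer stands in the green band. Feel your way with light forces, since the cover does not sit exactly and the blade and teeth must not be forced, then put the spoon back fully down in its rack and leave the other things where they are.

Things in the scene. Friction and masses are not known exactly. Their poses are not given: they have to be found in the camera images.
- brake_unit: Red cast box 200 (x) x 180 (y) mm, fixed to the bench, closed by a 6 mm aluminium cover, top 70 mm above the bench; a short spindle with a round pale wheel (88 mm across, top 90 mm high) sticks out of its +x side. Origin under its centre on the bench, z up. Inside is a star wheel on a vertical axis. The inner floor is about 64 mm below the cover's top.
- slot (a point): NOMINAL centre of the access slot, at the cover's top, 47 mm from the wheel's axis towards the unit's -x; axes as the unit's. Slot 40 mm long along the unit's y, 10.5 mm wide along its x, square edges, through the 6 mm cover. The cover shifts in its bolt holes: the real slot lies 2.5 to 7 mm off this point along x, to either side, and up to 2.5 mm along y (not turned). Find it by feel or eye. Below it are only the wheel's teeth.
- star_tooth (a point): Outer end of one tooth of the brass star wheel (the one straight under the nominal slot centre at joint 0), at mid-thickness, 60 mm from the wheel's axis; turns with the wheel; its x axis points from this tooth to the wheel's axis. 14 straight-sided teeth, one each 0.449 rad, 8 mm wide, from 32 to 60 mm from the axis, 12 mm thick, tops 14 mm and undersides 26 mm below the cover's top.
- star (a joint): Turn of star wheel and pointer, rad, growing clockwise from above (teeth under the slot move to the unit's +y). 0: pointer at the middle of the green band, which reaches 0.14 either side; starts at -1.2 to -0.75. At 0 a tooth stands with its middle under the nominal slot centre. Stiff friction, about 4 to 5 N at the slot: it stays where left; no ratchet; can be pushed either way; stops at -1.6 and 0.8.
- band (a point): Middle of the green band painted on the cover among white strokes, 66 mm from the wheel's axis towards the unit's +x, 71 mm above the bench. The black pointer, 60 mm long, turns about the wheel's axis just above the cover. Pointer and scale are flat and cannot be pushed.
- spoon_grip (a point): Centre of the spoon's yellow handle, an upright block 26 (x) x 22 (y) x 80 (z) mm with a black band near the top, its end 35 mm above this point and its underside 45 mm below; the steel blade goes on down from the middle of the underside. Axes: z up along the handle, x along the blade's width. The spoon weighs about 0.15 kg.
- spoon_tip (a point): Tip of the spoon's flat straight blade, 100 mm below the handle's centre; blade 8 mm wide (spoon's x), 4 mm thick (spoon's y), 55 mm long, square-ended. It stands in the rack at the start.
- rack: Dark wooden block 90 x 90 x 65 mm, fixed to the bench, left or right of the brake unit, with one hole in its top in which the spoon's blade stands while the handle's underside rests on the top. Origin under its centre on the bench.
- rack_hole (a point): Mouth of the rack's hole, at the middle of its top, 65 mm above the bench; rectangular, 14 mm along the rack's x and 10 mm along its y, 60 mm deep. The seated spoon's axes match the rack's (or are turned half round).
- polish: Amber jar of shoe cream with black lid, 68 mm across, 60 mm high, loose; origin under its centre. Leave alone.
- brush: Shoe brush, 140 (x) x 45 x 42 mm, pale wood back, black bristles, loose; origin under its centre. Leave alone.
- heel: Black rubber heel block, about 80 x 60 x 30 mm, loose; origin near its underside's centre. Leave alone.
Not all that is in view belongs to the job. Of the things shaped like the part that bears spoon_grip, the yellow one is meant.

How it is judged:
By the outcome, as a careful person would: the job done as asked, in the order asked, and still so for the second after the job is handed in, with the robot touching nothing.
It also fails if it takes over 72 s, if anything falls off the work surface, if the arm or the gripper's body presses on something with over 40 N, if the wrist force passes 120 N, or if a joint passes its speed limit or range.

ROBOT

A 6-joint arm with a two-finger parallel gripper is mounted at the origin on the work surface. World frame = base frame: x ahead of the robot, y to its left, z up, the work surface at z = 0. Lengths are in m, angles in rad, forces in N, time in s.
With the tool pointing down it reaches from about 0.375 to 0.825 m from the base axis. Payload 5.5 kg.
Tool frame: the origin (TCP) lies between the finger pads; the fingertips stand 11 mm ahead of it and the grasp point (between the pads) lies 8 mm behind it; z points along the fingers, y is the direction in which the jaws open and shut (so a half turn about z gives the same grasp; the last joint's range is limited). The gripper opens to 85 mm and grips with 20 to 120 N. Pads are 22 mm wide; open, the fingers measure 114 mm over their backs; the gripper's body (76 mm by 85 mm) begins 54 mm behind the grasp point. The pads swing forward as they close: fully open they stand 13 mm farther back than shut.
Start: joints at [-1.119, 0.314, -0.047, 1.21, 0, 1.571], TCP at [0.262, -0.54, 0.242] pointing down, gripper open.
Joint ranges: [-2.67, 2.67], [-0.69, 1.73], [-1.03, 1.25], [-2.08, 2.16], [-1.42, 1.45], [-3.14, 3.14]. Speed limits (rad/s): [2.39, 2.39, 3.01, 3.14, 3.14, 3.14].

INTERFACE

Orientations are given as a unit quaternion [x, y, z, w].
In Python, from cell import * gives the robot as it stands.
- The arm moves only by the shell command python3 -m inch 'ROWS' [FORCE]. ROWS is JSON, one flat list of numbers, 5 for each row, row after row: the shift along the tool's x, y, z in cm, then the turn about the tool's z in degrees, then the closure, from -1 (fully open) to 1 (shut), so that 0 is half open. In form: [x, y, z, spin, grip, x, y, z, spin, grip, ...]. A call has 1 to 12 rows; each row shifts and turns the commanded pose from where the row before left it, along the tool's axes as they then stand; what a row does not reach is not made up. A row lasts 1/12 s, in which the tool goes at most 41.7 mm and 7.16 degrees, less where a joint would pass 70% of its speed; a pose out of reach is approached as far as the arm can. A call with a gripper value outside its range is refused whole. The fingers move at their own pace and stop on an object; FORCE is the grip in N (left out, the last holds). Time passes only in rows, so rows that do not move let the fingers close. It gives the time, the measured TCP pose, the force and the opening at its end, in the units of the state.
- observe(): the state, without advancing time (a new reading comes with each control period).
- capture(name): name is "scene" or "side" or "wrist"; returns (picture, depth): 400x640x3 uint8, red, green, blue; 400x640 float32, m along the optical axis (not along the pixel's ray), 0 where there is no reading.
- camera_params(name): a dict with "fx", "fy", "cx", "cy" (pixels), "R" (3x3) and "t" (3): a world point X has camera coordinates R X + t. Camera axes: x right, y down, z forward; pixel columns grow to the right and rows downward; lengths in m; the calibration is good to about 2 mm. The wrist camera is an equidistant fisheye: a pixel r from the principal point sees the ray r / f radians off the axis. A picture is of the moment at which its call begins: read the wrist's pose just before it. camera_params takes no time and is no camera call; for the wrist camera it gives the pose at the moment of the call.
- hand_in(): hands the job in, once; it reports no verdict.
Trained networks look in the newest picture that a camera, given by its name, has taken for a name from the list of things; names that differ only in an ending like _2 or _b are one class to them, and where a whole thing is asked for, a point or a joint stands for the part that bears it (a point fixed in the world has none). Each returns a list of dicts, best first, with "conf" (0 to 1); they miss things now and then, are a little off and sometimes report something else, mostly with a low value. They report only what shows in the picture. A call takes as long as a camera call. They do not tell look-alikes from the thing itself.
- masks_of(thing, camera): "region" (400x640 bool, what is visible of it) and "point" ([column, row] in pixels, amid what is visible of it).
- pinpoint(thing, camera): "point" ([column, row] in pixels: a listed point, or the origin of a listed thing).
The state is a dict: "time": time; "q": joint angles; "qvel": joint speeds; "effort": joint torques, N m; "tool_pos": TCP position; "tool_rot": TCP orientation; "wrist_force": force on the tool from outside, world axes, zero at the start; "ft_torque": the same for the moment, N m; "grip_width": finger opening in m.
Only numpy, scipy, OpenCV 4.12 (cv2) and the standard library are available. Lean on these libraries where they do the work, as an engineer would, in place of code of your own. Each camera call takes 0.05 s, during which the arm holds its last target. There are 200 camera calls.

## Working session

There is one attempt and no reset: what is moved stays moved. The work goes in short steps, Python scripts to look and compute and a shell command to move; the robot and the scene stay as the last step left them, time stands still between calls to the robot, and variables do not carry over. Pictures are saved under pics/ and viewed, about 8 in all and at most 12, crops included, and the job is handed in when it is done.

```bash
mkdir -p pics; ls; cat > h.py <<'E'
from cell import *
import numpy as np, cv2
def ray(c,px):
    p=camera_params(c); R=np.array(p["R"]);t=np.array(p["t"])
    x=(px[0]-p["cx"])/p["fx"]; y=(px[1]-p["cy"])/p["fy"]
    if c=="wrist":
        r=np.hypot(x,y); d=np.array([x/r*np.sin(r),y/r*np.sin(r),np.cos(r)]) if r>1e-9 else np.array([0,0,1.])
    else: d=np.array([x,y,1.])
    return -R.T@t, R.T@d
def onz(c,px,z):
    o,d=ray(c,px); return o+d*(z-o[2])/d[2]
def pix(c,X):
    p=camera_params(c); v=np.array(p["R"])@X+np.array(p["t"])
    if c=="wrist":
        r=np.hypot(v[0],v[1]); th=np.arctan2(r,v[2]); k=th/r
        return np.array([p["cx"]+p["fx"]*v[0]*k,p["cy"]+p["fy"]*v[1]*k])
    return np.array([p["cx"]+p["fx"]*v[0]/v[2],p["cy"]+p["fy"]*v[1]/v[2]])
def save(n,im,crop=None,s=1):
    if crop: im=im[crop[1]:crop[3],crop[0]:crop[2]]
    im=cv2.resize(im,None,fx=s,fy=s,interpolation=cv2.INTER_CUBIC)
    cv2.imwrite(f"pics/{n}.png",im[:,:,::-1])
E
python3 - <<'E'
from h import *
Z=dict(brake_unit=0,slot=.07,band=.071,spoon_grip=.11,rack=0,rack_hole=.065,polish=0,brush=0,heel=0)
ims=[]
for c in("scene","side"):
    im,d=capture(c); ims.append(im)
    for n,z in Z.items():
        for r in pinpoint(n,c)[:3]:
            print(c,n,np.round(r["conf"],2),np.round(r["point"]),onz(c,r["point"],z).round(4))
save("a",np.vstack(ims),s=.75)
print(observe())
E
```

```text
pics
scene brake_unit 0.67 [342. 212.] [0.5045 0.0513 0.    ]
scene slot 0.61 [336. 189.] [0.4753 0.0447 0.07  ]
scene band 0.95 [348. 218.] [0.5976 0.0173 0.071 ]
scene spoon_grip 0.91 [169. 237.] [ 0.5091 -0.4346  0.11  ]
scene spoon_grip 0.67 [212. 221.] [ 0.4962 -0.3242  0.11  ]
scene spoon_grip 0.63 [218. 194.] [ 0.4033 -0.2848  0.11  ]
scene rack 0.91 [218. 249.] [ 0.4968 -0.3249  0.    ]
scene rack_hole 0.96 [215. 233.] [ 0.4975 -0.3245  0.065 ]
scene polish 0.98 [399. 173.] [0.4196 0.313  0.    ]
scene brush 0.78 [255. 279.] [ 0.6332 -0.267   0.    ]
scene heel 0.98 [428. 221.] [0.6455 0.2657 0.    ]
side brake_unit 0.89 [330. 254.] [0.5118 0.0355 0.    ]
side slot 0.67 [343. 245.] [0.4811 0.0527 0.07  ]
side band 0.73 [298. 227.] [0.5879 0.015  0.071 ]
side band 0.35 [301. 157.] [ 0.6115 -0.2136  0.071 ]
side spoon_grip 0.68 [347. 119.] [ 0.5007 -0.3301  0.11  ]
side spoon_grip 0.54 [354. 101.] [ 0.4893 -0.4079  0.11  ]
side rack 0.89 [346. 149.] [ 0.5015 -0.3264  0.    ]
side rack_hole 0.64 [349. 136.] [ 0.4938 -0.3133  0.065 ]
side polish 0.72 [351. 363.] [0.4407 0.2984 0.    ]
side brush 0.6 [304. 160.] [ 0.6151 -0.2707  0.    ]
side heel 0.62 [255. 334.] [0.6524 0.257  0.    ]
side heel 0.39 [340. 245.] [0.4885 0.0045 0.    ]
{'time': 1.0, 'q': array([-1.11901173e+00,  3.13467930e-01, -4.71200041e-02,  1.21020052e+00,
       -5.44814375e-06,  1.57080612e+00]), 'qvel': array([-0.00110769, -0.0013923 , -0.00012588, -0.00146894,  0.0010332 ,
        0.00165064]), 'effort': array([-4.40503200e-04, -5.39472270e+01,  3.40053642e+01,  1.63364177e-03,
       -1.34616776e-04,  7.49535985e-06]), 'tool_pos': array([ 0.2619354 , -0.53978986,  0.24230995]), 'tool_rot': array([ 9.74595739e-01,  2.23971305e-01, -1.77272720e-06,  4.44852039e-06]), 'wrist_force': array([-0.35945963, -0.35784292, -0.89205773]), 'ft_torque': array([ 0.0049464 , -0.03914996,  0.01008179]), 'grip_width': 0.08532786398949865}
```

View pics/a.png

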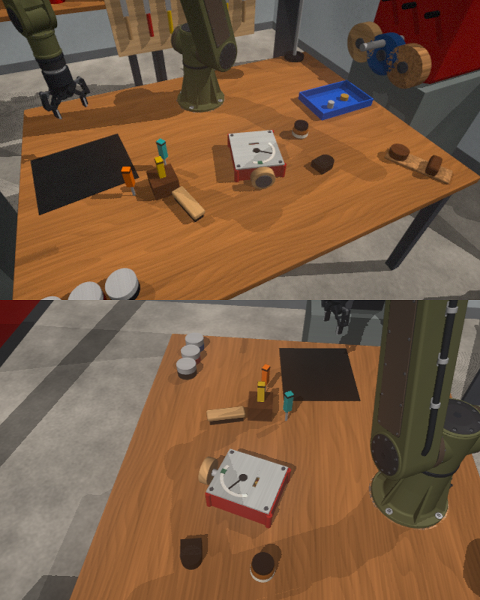

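The big picture's full-resolution candidates are orange (169,237), yellow (212,221) and teal (215,194). I choose the yellow one, which stands in the rack. Next I check it in a close crop.

```bash
python3 - <<'E'
from h import *
a,_=capture("scene"); b,_=capture("side")
A=cv2.resize(a[170:300,150:400],None,fx=3.2,fy=3.2,interpolation=cv2.INTER_CUBIC)[:416,:800]
save("b",A)
# rack yaw from mask of rack top
for c in("scene","side"):
    for n in("rack","spoon_grip"):
        r=masks_of(n,c)
        for m in r[:3]:
            reg=m["region"]; ys,xs=np.nonzero(reg); print(c,n,round(m["conf"],2),m["point"],reg.sum(),(a if c=="scene" else b)[reg].mean(0).round())
E
```

```text
scene rack 0.77 [218.0, 243.7] 1258 [78. 46. 25.]
scene spoon_grip 0.78 [172.3, 237.5] 437 [136.  68.  13.]
scene spoon_grip 0.7 [211.9, 221.3] 255 [144. 110.   3.]
scene spoon_grip 0.58 [212.1, 198.1] 251 [ 54. 103.  91.]
side rack 0.55 [344.0, 143.9] 1137 [81. 51. 31.]
side spoon_grip 0.93 [380.2, 133.4] 373 [ 60. 102.  95.]
side spoon_grip 0.82 [344.4, 123.2] 223 [154. 121.  30.]
side spoon_grip 0.6 [356.7, 100.7] 202 [152.  76.  25.]
```

View pics/b.png

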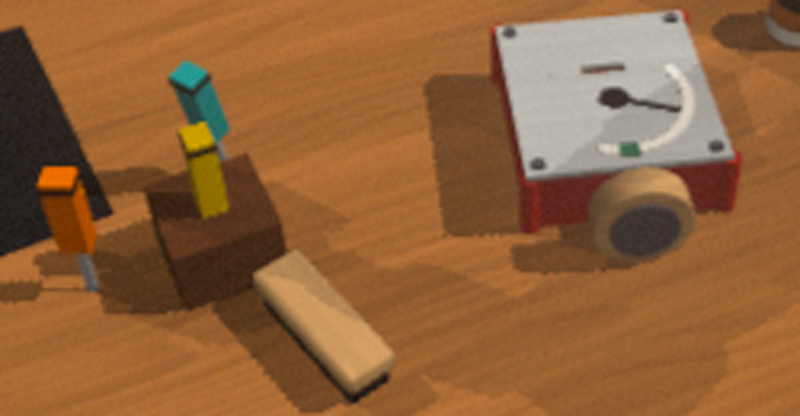

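The crop confirms it: the yellow spoon stands in the rack (crop 205,170), teal is behind it at (200,100) and orange is to the left at (65,210). The pointer is well short of the green band. Now I go above the rack.

```bash
python3 -m inch '[3.4,-1,-0.6,0,-1,3.4,-1,-0.6,0,-1,3.4,-1,-0.6,0,-1,3.4,-1,-0.6,0,-1,3.4,-1,-0.6,0,-1,3.4,-1,-0.6,0,-1,3.4,-1,-0.6,0,-1,3.4,-1,-0.6,0,-1,3.2,-0.9,0,0,-1,0,0,0,0,-1]' 40
python3 - <<'E'
from h import *
s=observe(); print(s["tool_pos"],s["tool_rot"],s["time"])
a,d=capture("wrist"); save("c",a)
for n,z in dict(spoon_grip=.11,rack_hole=.065,rack=0,slot=.07,band=.071,brake_unit=0).items():
    for r in pinpoint(n,"wrist")[:3]: print(n,round(r["conf"],2),np.round(r["point"]),onz("wrist",r["point"],z).round(4))
p=camera_params("wrist");print({k:np.round(v,3) for k,v in p.items()}, -np.array(p["R"]).T@p["t"])
E
```

```text
time: 2.13
tool_pos: [0.5007, -0.3232, 0.2906]
tool_rot: [0.974, 0.227, 0.001, -0.0]
wrist_force: [-0.5, -0.3, -0.8]
grip_width: 0.0856
[ 0.50068438 -0.32321893  0.29057791] [ 9.73960702e-01  2.26711992e-01  1.44554330e-03 -3.65981214e-04] 2.1333
spoon_grip 0.79 [346. 227.] [ 0.4595 -0.3725  0.11  ]
spoon_grip 0.78 [320. 255.] [ 0.4152 -0.3618  0.11  ]
spoon_grip 0.64 [321. 184.] [ 0.4922 -0.3263  0.11  ]
rack_hole 0.77 [319. 170.] [ 0.4931 -0.3234  0.065 ]
rack 0.8 [323. 165.] [ 0.4881 -0.3307  0.    ]
slot 0.73 [74. 75.] [0.4772 0.0531 0.07  ]
slot 0.25 [24. 64.] [0.4618 0.1945 0.07  ]
band 0.75 [119.   7.] [0.5862 0.011  0.071 ]
band 0.55 [319. 171.] [ 0.4926 -0.3242  0.071 ]
{'fx': np.float64(309.707), 'fy': np.float64(309.707), 'cx': np.float64(323.671), 'cy': np.float64(200.263), 'R': array([[ 0.435, -0.9  ,  0.001],
       [-0.852, -0.411,  0.324],
       [-0.292, -0.142, -0.946]]), 't': array([-0.511,  0.23 ,  0.524])} [ 0.57107638 -0.29174577  0.42176331]
```

View pics/c.png

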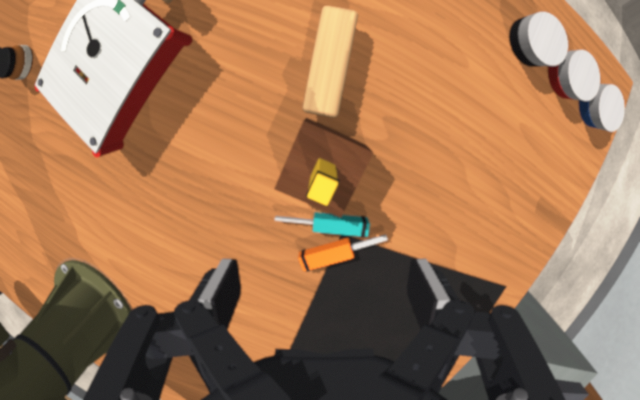

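The yellow handle is at (323,183) on the rack. The teal and orange spoons look as if they are lying down, unlike in the earlier view, so I check with depth and a fresh scene crop.

```bash
python3 - <<'E'
from h import *
def pts(c,d,uv):
    p=camera_params(c); R=np.array(p["R"]);t=np.array(p["t"])
    out=[]
    for u,v in uv:
        z=np.median(d[v-1:v+2,u-1:u+2]); o,dr=ray(c,(u,v)); f=R[2]
        out.append(o+dr*z/(dr@f))
    return np.array(out).round(3)
im,d=capture("wrist")
uv=[(323,190),(330,165),(318,225),(340,225),(365,226),(282,220),(305,262),(345,250),(380,240),(306,126),(368,152),(281,187),(348,205)]
for a,b in zip(uv,pts("wrist",d,uv)): print(a,b)
s,sd=capture("scene")
uv=[(169,228),(175,245),(178,257),(210,194),(216,210),(219,217),(212,212),(215,232)]
for a,b in zip(uv,pts("scene",sd,uv)): print("scene",a,b)
W=im[100:280,250:410]; S=s[160:300,150:274]
S=cv2.resize(S,(int(124*720/140/1.8),400)); W=cv2.resize(W,(int(160*400/180),400),interpolation=cv2.INTER_CUBIC)
save("d",np.hstack([W,S]))
E
```

```text
(323, 190) [ 0.495 -0.328  0.145]
(330, 165) [ 0.513 -0.327  0.114]
(318, 225) [ 0.413 -0.36   0.026]
(340, 225) [ 0.426 -0.387  0.026]
(365, 226) [ 0.44  -0.42   0.027]
(282, 220) [ 0.386 -0.313  0.   ]
(305, 262) [ 0.348 -0.369  0.022]
(345, 250) [ 0.392 -0.413  0.022]
(380, 240) [ 0.421 -0.461  0.   ]
(306, 126) [ 0.533 -0.288  0.065]
(368, 152) [ 0.538 -0.366  0.064]
(281, 187) [ 0.433 -0.291  0.001]
(348, 205) [ 0.45  -0.39  -0.001]
scene (169, 228) [ 0.363 -0.432  0.003]
scene (175, 245) [ 0.435 -0.429  0.002]
scene (178, 257) [ 0.482 -0.43   0.003]
scene (210, 194) [ 0.265 -0.289  0.001]
scene (216, 210) [ 0.345 -0.291  0.002]
scene (219, 217) [ 0.377 -0.29   0.001]
scene (212, 212) [ 0.505 -0.321  0.147]
scene (215, 232) [ 0.513 -0.326  0.085]
```

View pics/d.png

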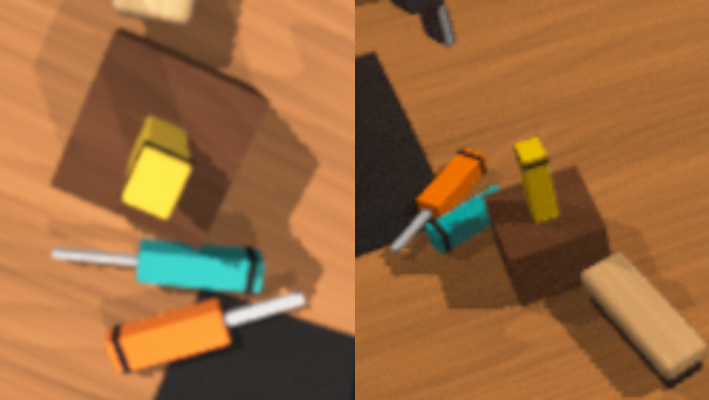

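The lookalikes have toppled over by themselves: they were standing loose on their tips and nothing came within 75 mm of them. They now lie flat at about (.42,-.38) and (.38,-.41), clear of the rack. Next I get the yaws of the rack and handle from depth.

```bash
cat >> h.py <<'E'
def cloud(c,d):
    p=camera_params(c); R=np.array(p["R"]);t=np.array(p["t"])
    v,u=np.mgrid[:400,:640]; x=(u-p["cx"])/p["fx"]; y=(v-p["cy"])/p["fy"]
    if c=="wrist":
        r=np.hypot(x,y)+1e-9; k=np.tan(np.minimum(r,1.5))/r; x=x*k;y=y*k
    P=np.dstack([x*d,y*d,d])-t
    return P@R
def rect(P,m):
    q=(P[m][:,:2]*1000).astype(np.float32); return len(q),cv2.minAreaRect(q)
E
python3 - <<'E'
from h import *
im,d=capture("wrist"); P=cloud("wrist",d)
near=np.hypot(P[...,0]-.495,P[...,1]+.327)<.075
print("rack",rect(P,near&(abs(P[...,2]-.065)<.004)&(d>0)))
print("handle",rect(P,near&(abs(P[...,2]-.145)<.004)&(d>0)))
m=(abs(P[...,2]-.07)<.004)&(d>0)&(np.hypot(P[...,0]-.51,P[...,1]-.04)<.15)
print("unit",rect(P,m))
s,sd=capture("scene"); Q=cloud("scene",sd)
m=(abs(Q[...,2]-.07)<.004)&(sd>0)&(np.hypot(Q[...,0]-.51,Q[...,1]-.04)<.14); print("unit s",rect(Q,m))
s,sd=capture("side"); Q=cloud("side",sd)
m=(abs(Q[...,2]-.07)<.004)&(sd>0)&(np.hypot(Q[...,0]-.51,Q[...,1]-.04)<.14); print("unit side",rect(Q,m))
m=(abs(Q[...,2]-.065)<.004)&(sd>0)&(np.hypot(Q[...,0]-.495,Q[...,1]+.327)<.075); print("rack side",rect(Q,m))
E
```

```text
rack (4647, ((499.78253173828125, -322.70281982421875), (91.28045654296875, 91.0457763671875), 1.8264316320419312))
handle (633, ((500.1419372558594, -322.4613952636719), (26.147016525268555, 22.88763427734375), 0.2772580683231354))
unit (11194, ((510.65185546875, 38.56101989746094), (183.42312622070312, 201.475830078125), 73.94434356689453))
unit s (2873, ((525.4248046875, 32.845672607421875), (180.20883178710938, 236.5784149169922), 73.83625030517578))
unit side (5392, ((523.638916015625, 34.450706481933594), (187.0987091064453, 236.1914825439453), 73.14549255371094))
rack side (621, ((499.85577392578125, -321.348388671875), (89.60490417480469, 99.43292236328125), 1.6086550951004028))
```

```bash
python3 -m inch '[1.44,-3.48,0,0,-1,1.44,-3.48,0,0,-1,1.44,-3.48,0,0,-1,1.44,-3.48,0,0,-1,1.44,-3.48,0,0,-1,1.44,-3.48,0,0,-1,1.44,-3.48,0,0,-1,1.44,-3.48,0,0,-1,1.44,-3.48,0,0,-1,1.44,-3.48,0,0,-1]' 100
python3 -m inch '[0,0,0,7,-1,0,0,0,7,-1,0,0,0,7,-1,0,0,0,7,-1,0,0,0,7,-1,0,0,0,7,-1,0,0,0,0,-1,0,0,0,0,-1]'
python3 - <<'E'
from h import *
s=observe(); print(s["tool_pos"],s["tool_rot"],s["q"].round(3),s["time"])
im,d=capture("wrist"); P=cloud("wrist",d); np.save("u.npy",P); cv2.imwrite("u.png",im)
m=(abs(P[...,2]-.07)<.004)&(d>0)&(np.hypot(P[...,0]-.51,P[...,1]-.04)<.16); n,r=rect(P,m); print(r)
for n in("slot","band","star_tooth"):
    for q in pinpoint(n,"wrist")[:2]: print(n,round(q["conf"],2),np.round(q["point"],1),onz("wrist",q["point"],.07).round(4))
# metric top view of the cover in unit frame: 2 px/mm... 4px/mm
c=np.array([.5107,.0386]);a=np.deg2rad(-16.1);ux=np.array([np.cos(a),np.sin(a)]);uy=np.array([-ux[1],ux[0]])
X=np.arange(-90,90,.25);Y=np.arange(75,-75,-.25)
M=np.array([[pix("wrist",np.r_[c+ux*x/1e3+uy*y/1e3,.07]) for x in X] for y in Y],np.float32)
save("e",cv2.remap(im,M,None,cv2.INTER_CUBIC))
E
```

```text
time: 3.57
tool_pos: [0.4738, 0.0505, 0.2906]
tool_rot: [0.975, 0.224, 0.0, 0.0]
wrist_force: [1.2, 0.1, -0.7]
grip_width: 0.0856
time: 4.23
tool_pos: [0.4677, -0.0481, 0.2904]
tool_rot: [0.996, -0.079, -0.003, -0.042]
wrist_force: [-0.4, 0.7, -0.1]
grip_width: 0.0854
[ 0.46772208 -0.04814009  0.29036857] [ 0.99599627 -0.07899599 -0.00301618 -0.04173694] [-0.159  0.062 -0.248  1.274  0.083  3.141] 4.2333
((537.3384399414062, 32.35704803466797), (181.6979522705078, 255.40298461914062), 73.83963775634766)
slot 0.96 [257.7 166.3] [0.4843 0.0499 0.07  ]
band 0.77 [260.5  70.8] [0.5951 0.0257 0.07  ]Traceback (most recent call last):
  File "<stdin>", line 10, in <module>
  File "h.py", line 13, in pix
    p=camera_params(c); v=np.array(p["R"])@X+np.array(p["t"])
ValueError: time passes only in moves, steps and waits
```

The last joint hit its range, so I note that the half-turned yaw is needed at the unit. I fix the rectified view by fetching the camera parameters once, and look from here.

```bash
sed -i 's/def pix(c,X):/def pix(c,X,p=None):/; s/^    p=camera_params(c); v=/    p=p or camera_params(c); v=/' h.py
cat >> h.py <<'E'
C=np.array([.5107,.0386]);_a=np.deg2rad(-16.1);UX=np.array([np.cos(_a),np.sin(_a)]);UY=np.array([-UX[1],UX[0]])
def top(im,p,x0=-90,x1=90,y0=-75,y1=75,s=.25,z=.07):
    X=np.arange(x0,x1,s);Y=np.arange(y1,y0,-s)
    M=np.array([[pix("wrist",np.r_[C+UX*x/1e3+UY*y/1e3,z],p) for x in X] for y in Y],np.float32)
    return cv2.remap(im,M,None,cv2.INTER_CUBIC)
def unit(w):
    d=np.asarray(w)[:2]-C; return np.array([d@UX,d@UY])*1e3
E
python3 - <<'E'
from h import *
p=camera_params("wrist"); im,d=capture("wrist"); save("e",top(im,p))
P=cloud("wrist",d)
for w in((.4843,.0499),(.5951,.0257)): print(unit(w))
E
```

```text
[-28.49822525   3.53569759]
[84.66711964 11.01130565]
```

View pics/e.png

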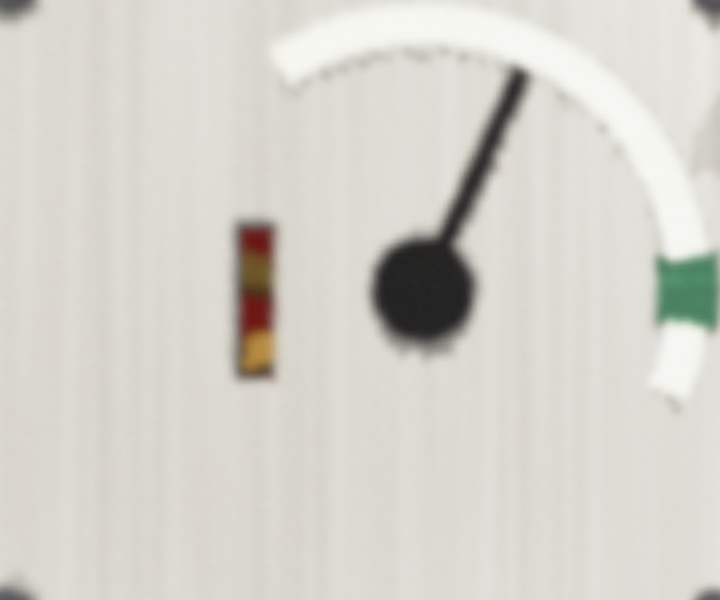

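The rectified top view has 4 px/mm. It shows the hub at (423,290), the slot's centre at (255,300) and the band at (687,290). The pointer tip is at (521,72), so the joint is about -1.15. The slot lies 42 mm from the axis, 5 mm toward +x of nominal and 2.5 mm toward -y. My plan is to grip with tool x pointing to world -x, so the blade's width lies across the slot. I go back to the rack, spinning the other way.

```bash
python3 -m inch '[0,0,0,-7,-1,0,0,0,-7,-1,0,0,0,-7,-1,0,0,0,-7,-1,0,0,0,-7,-1,0,0,0,-7,-1,0,0,0,-7,-1,0,0,0,-7,-1,0,0,0,-7,-1,0,0,0,-7,-1,0,0,0,-7,-1,0,0,0,-7,-1]'
python3 -m inch '[0,0,0,-7,-1,0,0,0,-7,-1,0,0,0,-7,-1,0,0,0,-7,-1,0,0,0,-7,-1,0,0,0,-7,-1,0,0,0,-7,-1,0,0,0,-7,-1,0,0,0,-7,-1,0,0,0,-7,-1,0,0,0,-7,-1,0,0,0,-7,-1]'
python3 - <<'E'
from h import *
s=observe(); print(s["tool_pos"],s["tool_rot"],s["q"].round(3))
E
```

```text
time: 5.48
tool_pos: [0.4681, -0.0452, 0.2904]
tool_rot: [0.789, 0.613, 0.026, -0.033]
wrist_force: [0.8, -0.2, 0.5]
grip_width: 0.0856
time: 6.48
tool_pos: [0.4681, -0.0452, 0.2904]
tool_rot: [0.177, 0.983, 0.041, -0.007]
wrist_force: [-0.2, -0.5, 0.2]
grip_width: 0.0855
[ 0.46806417 -0.04515394  0.29035174] [ 0.17658003  0.98339664  0.04118497 -0.00737212] [-0.152  0.062 -0.248  1.274  0.083  0.202]
```

The limit episode left a 4.8° sideways tilt on the commanded pose. I can cancel it by brushing the opposite limit of the same joint, gently and with checks.

```bash
python3 -m inch '[0,0,0,-7,-1,0,0,0,-7,-1,0,0,0,-7,-1,0,0,0,-7,-1,0,0,0,-7,-1,0,0,0,-7,-1,0,0,0,-7,-1,0,0,0,-7,-1,0,0,0,-7,-1,0,0,0,-7,-1,0,0,0,-7,-1,0,0,0,-7,-1]' >/dev/null
python3 -m inch '[0,0,0,-7,-1,0,0,0,-7,-1,0,0,0,-7,-1,0,0,0,-7,-1,0,0,0,-7,-1,0,0,0,-7,-1,0,0,0,-7,-1,0,0,0,-7,-1,0,0,0,-7,-1,0,0,0,-7,-1,0,0,0,-7,-1,0,0,0,-7,-1]' >/dev/null
python3 -m inch '[0,0,0,-7,-1,0,0,0,-7,-1,0,0,0,-7,-1,0,0,0,-7,-1]'
python3 - <<'E'
from h import *
s=observe(); print(s["tool_pos"],s["tool_rot"],s["q"].round(3))
E
```

```text
time: 8.82
tool_pos: [0.4699, -0.0294, 0.2902]
tool_rot: [0.998, -0.054, -0.002, -0.033]
wrist_force: [0.1, 0.3, 0.4]
grip_width: 0.0853
[ 0.46993577 -0.02935937  0.290183  ] [ 0.9980055  -0.05363671 -0.0017189  -0.03324405] [-0.107  0.059 -0.25   1.269  0.066 -3.142]
```

Moving the right way (q5 fell from 0.083 to 0.066), so I continue.

```bash
python3 -m inch '[0,0,0,-7,-1,0,0,0,-7,-1]' >/dev/null
python3 - <<'E'
from h import *
s=observe(); print(s["tool_pos"],s["tool_rot"],s["q"].round(3),s["time"])
E
```

```text
[0.46931505 0.03313425 0.29034802] [ 0.99952135  0.02996928  0.00295992 -0.00708232] [ 0.061  0.047 -0.261  1.256  0.014 -3.141] 8.9833
```

```bash
python3 -m inch '[0,0,0,-2,-1,0,0,0,0,-1]' >/dev/null
python3 - <<'E'
from h import *
from scipy.spatial.transform import Rotation as R
s=observe(); print(s["tool_pos"],s["tool_rot"],s["q"].round(3),s["time"]); print(R.from_quat(s["tool_rot"]).as_matrix().round(4))
E
```

```text
[0.46785652 0.04361149 0.29037042] [ 0.99904849  0.04333742  0.00281159 -0.00400846] [ 0.088  0.046 -0.262  1.257  0.008 -3.141] 9.15
[[ 0.9962  0.0866  0.0053]
 [ 0.0866 -0.9962  0.0083]
 [ 0.006  -0.0078 -1.    ]]
```

```bash
python3 -m inch '[0,0,0,-1.3,-1,0,0,0,7,-1,0,0,0,7,-1,0,0,0,7,-1,0,0,0,7,-1,0,0,0,7,-1,0,0,0,7,-1,0,0,0,7,-1,0,0,0,7,-1,0,0,0,7,-1,0,0,0,7,-1,0,0,0,7,-1]' >/dev/null
python3 -m inch '[0,0,0,7,-1,0,0,0,7,-1,0,0,0,7,-1,0,0,0,7,-1,0,0,0,7,-1,0,0,0,7,-1,0,0,0,7,-1,0,0,0,7,-1,0,0,0,7,-1,0,0,0,7,-1,0,0,0,7,-1,0,0,0,7,-1]' >/dev/null
python3 -m inch '[0,0,0,7,-1,0,0,0,7,-1,0,0,0,7,-1,0,0,0,0,-1]' 100 >/dev/null
cat >> h.py <<'E'
from scipy.spatial.transform import Rotation as Rot
def st(target=None):
    s=observe(); M=Rot.from_quat(s["tool_rot"]).as_matrix()
    print("t",round(s["time"],2),"pos",s["tool_pos"].round(4),"yaw",np.rad2deg(np.arctan2(M[1,0],M[0,0])).round(2),"z",M[:,2].round(4),"F",s["wrist_force"].round(1),"w",round(s["grip_width"],4),"q",s["q"].round(2))
    if target is not None: print("tool cm",(M.T@(np.array(target)-s["tool_pos"])*100).round(2))
    return s,M
E
python3 -c "
from h import *
st([.4999,-.3226,.20])"
```

```text
t 11.48 pos [0.4677 0.0453 0.2903] yaw -176.79 z [ 0.0056  0.0027 -1.    ] F [-0.1 -0.4 -0.2] w 0.0854 q [ 0.1   0.05 -0.26  1.26  0.    0.04]
tool cm [ -1.1  -36.93   8.94]
```

```bash
python3 -m inch '[-0.1,-3.69,0.5,0,-1,-0.1,-3.69,0.5,0,-1,-0.1,-3.69,0.5,0,-1,-0.1,-3.69,0.5,0,-1,-0.1,-3.69,0.5,0,-1,-0.1,-3.69,1,0,-1,-0.1,-3.69,1,0,-1,-0.1,-3.69,1,0,-1,-0.1,-3.69,1.2,0,-1,-0.1,-3.69,1.2,2.2,-1,0,0,1,0,-1,0,0,0,0,-1]' 100 >/dev/null
python3 - <<'E'
from h import *
st([.4999,-.3226,.11])
im,d=capture("wrist"); P=cloud("wrist",d)
near=np.hypot(P[...,0]-.495,P[...,1]+.327)<.075
for n,z in(("rack",.065),("handle",.145)): print(n,rect(P,near&(abs(P[...,2]-z)<.004)&(d>0)))
save("f",im,(180,60,480,400),1.6)
E
```

```text
t 12.48 pos [ 0.4987 -0.3228  0.1975] yaw -178.78 z [ 0.0022  0.0053 -1.    ] F [-0.1  0.4  0.3] w 0.0854 q [-0.58  0.32 -0.14  1.11  0.01 -0.6 ]
tool cm [-0.1  -0.03  8.75]
rack (7703, ((500.346435546875, -321.4398498535156), (91.82249450683594, 90.80384826660156), 1.5652196407318115))
handle (1258, ((499.5315246582031, -321.6629333496094), (27.114490509033203, 22.498329162597656), 1.0165842771530151))
```

View pics/f.png

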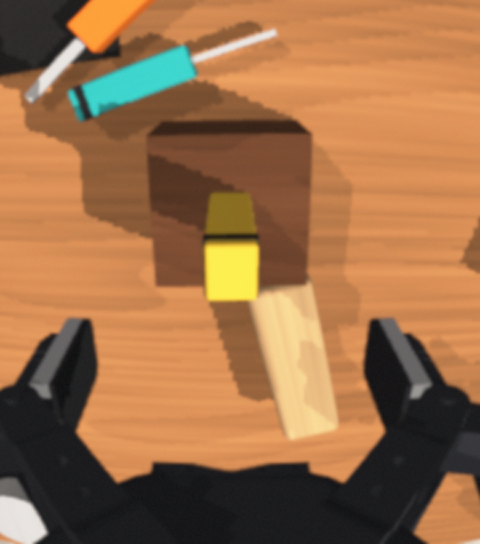

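The yellow handle is centred between the open jaws and everything else is below fingertip height. I descend and close.

```bash
python3 -m inch '[-0.1,0.06,2,0,-1,0,0,2,0,-1,0,0,2,0,-1,0,0,1.6,0,-1,0,0,1.1,0,-1,0,0,0,0,-1,0,0,0,0,0.2,0,0,0,0,0.5,0,0,0,0,1,0,0,0,0,1,0,0,0,0,1,0,0,0,0,1]' 100 
python3 -c "
from h import *
st([.4999,-.3226,.11])"
```

```text
time: 13.53
tool_pos: [0.5024, -0.3209, 0.1142]
tool_rot: [-0.011, 1.0, 0.001, 0.003]
wrist_force: [0.1, 0.2, 3.7]
grip_width: 0.021
t 13.53 pos [ 0.5024 -0.3209  0.1142] yaw -178.73 z [ 0.0068  0.0023 -1.    ] F [0.1 0.2 3.7] w 0.021 q [-0.57  0.38 -0.25  0.93  0.01 -0.59]
tool cm [ 0.26 -0.17  0.42]
```

```bash
python3 -m inch '[0,0,0,0,1,0,0,0,0,1]' 
python3 -m inch '[0,0,-1,0,1,0,0,-1.5,0,1,0,0,-1.5,0,1,0,0,-2,0,1,0,0,-2,0,1,0,0,-2,0,1,0,0,-2,0,1,0,0,-1,0,1,0,0,0,0,1,0,0,0,0,1]' 
python3 -c "
from h import *
s,M=st()
t=s['tool_pos']; print('hole rel tcp in tool', M.T@(np.array([.5,-.322,.065])-t))"
```

```text
time: 13.7
tool_pos: [0.5025, -0.3209, 0.1142]
tool_rot: [-0.011, 1.0, 0.001, 0.003]
wrist_force: [-0.9, -1.0, 6.2]
grip_width: 0.0212
time: 14.53
tool_pos: [0.5013, -0.3209, 0.2433]
tool_rot: [-0.011, 1.0, 0.001, 0.003]
wrist_force: [-0.2, -0.6, -2.1]
grip_width: 0.021
t 14.53 pos [ 0.5013 -0.3209  0.2433] yaw -178.73 z [ 0.006   0.0029 -1.    ] F [-0.2 -0.6 -2.1] w 0.021 q [-0.57  0.3  -0.06  1.2   0.01 -0.59]
hole rel tcp in tool [ 0.00240638 -0.00155731  0.17823577]
```

Spoon gripped (width 21 mm) and lifted. Now over to the slot for a close look with the blade in view.

```bash
python3 -m inch '[0.08,2,0,0,1,0.08,3.5,0,0,1,0.08,3.7,0,0,1,0.08,3.7,0,0,1,0.08,3.7,0,0,1,0.08,3.7,0,0,1,0.08,3.7,0,0,1,0.08,3.7,0,0,1,0.08,3.5,0,0,1,0.08,3.5,0,0,1,0,2,0,0,1,0,0,0,0,1]' 
python3 -m inch '[0,0,0.5,5.8,1,0,0,1,5.8,1,0,0,1,5.8,1,0,0,1,0,1,0,0,0.4,0,1,0,0,0,0,1]' 
python3 - <<'E'
from h import *
st([.4856,.0458,.204])
p=camera_params("wrist"); im,d=capture("wrist"); np.savez("w.npz",im=im,d=d)
save("g",im,(200,60,460,400),1.76)
print(pix("wrist",np.r_[.4856,.0458,.07],p))
for q in pinpoint("slot","wrist")[:2]: print(round(q["conf"],2),np.round(q["point"],1),onz("wrist",q["point"],.07).round(4))
for q in pinpoint("spoon_tip","wrist")[:2]: print("tip",round(q["conf"],2),np.round(q["point"],1),onz("wrist",q["point"],observe()["tool_pos"][2]-.104).round(4))
E
```

```text
time: 15.53
tool_pos: [0.4837, 0.0493, 0.2426]
tool_rot: [-0.013, 1.0, 0.002, 0.001]
wrist_force: [-0.4, -0.4, -1.8]
grip_width: 0.0208
time: 16.03
tool_pos: [0.484, 0.0454, 0.2035]
tool_rot: [0.139, 0.99, 0.001, 0.001]
wrist_force: [0.0, -0.1, -1.1]
grip_width: 0.0208
t 16.03 pos [0.484  0.0454 0.2035] yaw 163.99 z [ 0.0022  0.0025 -1.    ] F [ 0.  -0.1 -1.1] w 0.0208 q [ 0.09  0.12 -0.38  1.07  0.    0.37]
tool cm [-0.15  0.08 -0.05]
[324.52134849 193.55258589]
0.76 [325.9 185.1] [0.4803 0.0493 0.07  ]
tip 0.75 [320.8 197.8] [0.4809 0.0448 0.1016]
tip 0.55 [ 37.2 242.6] [ 0.438  -0.3115  0.1016]
```

View pics/g.png

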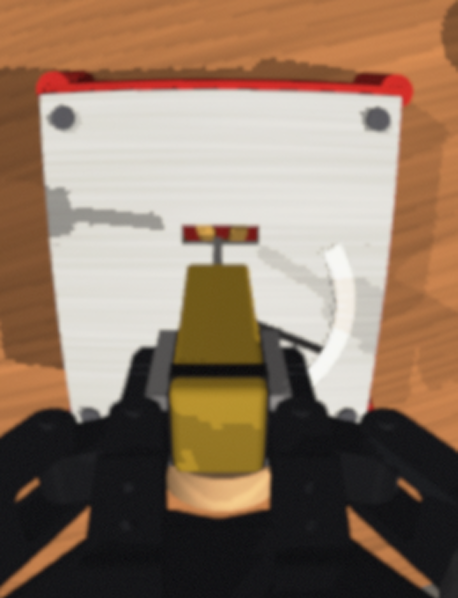

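The close view shows the slot at crop x 182–259, y 225–243 (full px 325.3,193.0), within 1 px of my prediction. The blade's near edge ends at about crop (218,240). I work out the tip's offset from it.

```bash
python3 - <<'E'
from h import *
s,M=st()
f=np.load("w.npz"); im=f["im"]
zt=s["tool_pos"][2]-.1042
print("slot",onz("wrist",(325.3,193.0),.07),unit(onz("wrist",(325.3,193.0),.07)))
for r in(195.5,196.5,197.5):
    w=onz("wrist",(323.9,r),zt); print(r,w.round(4),"unit",unit(w).round(1),"tcp unit",unit(s["tool_pos"]).round(1))
print(im[190:212,324].tolist()); print(im[199,318:332].tolist())
E
```

```text
t 16.18 pos [0.4855 0.0458 0.2056] yaw 163.92 z [ 0.006  0.003 -1.   ] F [ 0.1  1.2 -1. ] w 0.0208 q [ 0.09  0.12 -0.38  1.07  0.    0.37]
slot [0.4879244  0.04681422 0.07      ] [-24.16024581   1.57604514]
195.5 [0.4798 0.0477 0.1014] unit [-32.2   0.2] tcp unit [-26.2  -0.1]
196.5 [0.4806 0.0475 0.1014] unit [-31.4   0.2] tcp unit [-26.2  -0.1]
197.5 [0.4814 0.0472 0.1014] unit [-30.5   0.2] tcp unit [-26.2  -0.1]
[[118, 31, 27], [117, 26, 23], [116, 28, 24], [114, 35, 31], [108, 53, 50], [97, 69, 67], [89, 80, 77], [87, 84, 82], [89, 87, 85], [93, 91, 88], [98, 95, 93], [98, 95, 93], [99, 96, 94], [98, 95, 93], [98, 96, 93], [97, 95, 93], [96, 94, 91], [93, 91, 88], [94, 90, 83], [98, 89, 70], [104, 88, 50], [110, 88, 34]]
[[185, 183, 176], [176, 174, 167], [159, 157, 151], [130, 127, 122], [101, 99, 96], [90, 87, 86], [93, 91, 88], [114, 112, 108], [146, 144, 138], [172, 170, 163], [182, 180, 172], [182, 181, 173], [183, 180, 173], [183, 181, 173]]
```

```bash
python3 - <<'E'
from h import *
for k in range(2):
    s,M=st(); p=camera_params("wrist"); im,d=capture("wrist")
np.savez("w.npz",im=im,d=d,**{k:np.array(v) for k,v in p.items()})
save("h",im,(290,175,360,230),10)
print(unit(s["tool_pos"]))
E
```

```text
t 16.18 pos [0.4855 0.0458 0.2056] yaw 163.92 z [ 0.006  0.003 -1.   ] F [ 0.1  1.2 -1. ] w 0.0208 q [ 0.09  0.12 -0.38  1.07  0.    0.37]
t 16.23 pos [0.4857 0.0458 0.2058] yaw 163.91 z [ 0.0064  0.0031 -1.    ] F [ 0.5  0.2 -1.3] w 0.0208 q [ 0.09  0.12 -0.38  1.07  0.    0.37]
[-2.60456228e+01  1.77122219e-02]
```

View pics/h.png

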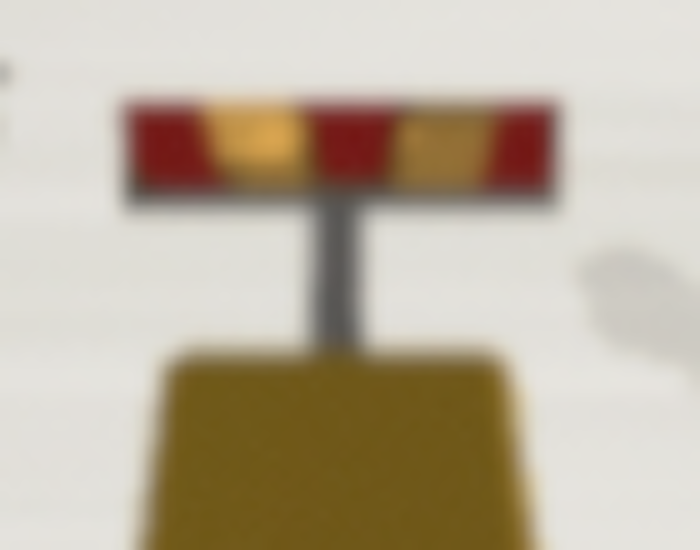

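```bash
python3 - <<'E'
from h import *
s,M=st()
for n,px,z in(("slot",(324.0,190.5),.07),("sl+",(290+55.7,190.5),.07),("sl-",(290+12.3,190.5),.07),("edge",(323.6,194.2),s["tool_pos"][2]-.1042)):
    w=onz("wrist",px,z); print(n,w.round(4),unit(w).round(1))
E
```

```text
t 16.28 pos [0.4858 0.0459 0.2059] yaw 163.9 z [ 0.0067  0.0031 -1.    ] F [-0.8 -0.4 -1.6] w 0.0208 q [ 0.09  0.12 -0.38  1.07  0.    0.37]
slot [0.4858 0.0465 0.07  ] [-26.1   0.6]
sl+ [0.4913 0.0653 0.07  ] [-26.1  20.3]
sl- [0.4803 0.0276 0.07  ] [-26.1 -19. ]
edge [0.4791 0.0479 0.1017] [-33.    0.2]
```

The slot's centre is at unit (-26.1, 0.6) and the blade's centre about 2.9 mm to its -x side. The teeth match the pointer (unit y about -8 and +10). I enter near the slot's -y end at y≈-15.6.

```bash
python3 -m inch '[-0.15,-0.8,0.5,0,1,-0.14,-0.78,1,0,1,0,0,0.9,0,1,0,0,0,0,1,0,0,0,0,1]' 
python3 - <<'E'
from h import *
s,M=st(); p=camera_params("wrist"); print(unit(s["tool_pos"]))
for q in pinpoint("spoon_tip","wrist")[:0]: pass
im,d=capture("wrist"); save("i",im,(290,175,360,230),10)
w=[unit(onz("wrist",(x,190),.07)) for x in(300,345)]; print(np.round(w,1))
E
```

```text
time: 16.7
tool_pos: [0.4829, 0.0297, 0.1803]
tool_rot: [0.141, 0.99, 0.002, 0.002]
wrist_force: [0.5, 0.0, -2.2]
grip_width: 0.0209
t 16.7 pos [0.4829 0.0297 0.1803] yaw 163.84 z [ 0.0036  0.0031 -1.    ] F [ 0.5  0.  -2.2] w 0.0209 q [ 0.06  0.13 -0.42  1.01  0.    0.34]
[-24.23682232 -16.20951768]
[[-31.9 -35. ]
 [-31.9   2. ]]
```

View pics/i.png

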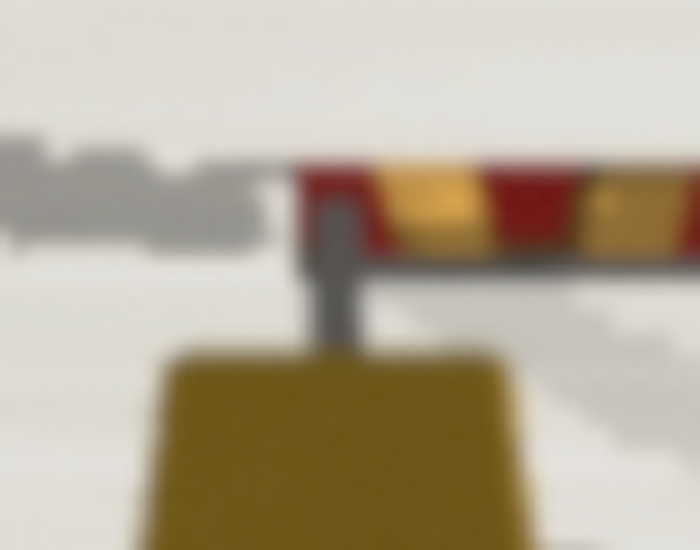

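```bash
python3 - <<'E'
from h import *
s,M=st(); zt=s["tool_pos"][2]-.1042
for n,px,z in(("slot-x",(323.6,191.4),.07),("slot+x",(323.6,202.6),.07),("slot-y",(320,196),.07),("edge",(323.6,194.9),zt)):
    w=onz("wrist",px,z); print(n,unit(w).round(1))
E
```

```text
t 16.8 pos [0.4838 0.0301 0.1813] yaw 163.87 z [ 0.0055  0.0031 -1.    ] F [ 0.7  0.5 -1. ] w 0.0207 q [ 0.06  0.13 -0.42  1.01  0.    0.34]
slot-x [-30.7 -15.6]
slot+x [-20.9 -15.6]
slot-y [-26.7 -18.6]
edge [-30.  -15.6]
```

```bash
python3 -m inch '[0.05,0,0.1,0,1,0,0,0.2,0,1,0,0,0.2,0,1,0,0,0.2,0,1,0,0,0.2,0,1,0,0,0.2,0,1,0,0,0,0,1]' 
python3 -c "
from h import *
s,M=st(); print(unit(s['tool_pos']), 'tip z',s['tool_pos'][2]-.1042)"
```

```text
time: 17.38
tool_pos: [0.4831, 0.0302, 0.1698]
tool_rot: [0.14, 0.99, 0.002, 0.002]
wrist_force: [0.0, -0.2, -1.9]
grip_width: 0.0209
t 17.38 pos [0.4831 0.0302 0.1698] yaw 163.88 z [ 0.005  0.003 -1.   ] F [ 0.  -0.2 -1.9] w 0.0209 q [ 0.06  0.14 -0.44  0.99  0.    0.34]
[-24.17023539 -15.6764841 ] tip z 0.06562241408411511
```

In the slot: the tip is at z 0.0656, below the cover's top, with no contact force. I go on down past the teeth.

```bash
python3 -m inch '[0,0,0.25,0,1,0,0,0.25,0,1,0,0,0.25,0,1,0,0,0.2,0,1,0,0,0,0,1]' 
python3 -c "
from h import *
s,M=st(); print(unit(s['tool_pos']), 'tip z',s['tool_pos'][2]-.1042)"
```

```text
time: 17.8
tool_pos: [0.4832, 0.0302, 0.1603]
tool_rot: [0.14, 0.99, 0.002, 0.002]
wrist_force: [-0.4, 0.2, -0.8]
grip_width: 0.0209
t 17.8 pos [0.4832 0.0302 0.1603] yaw 163.87 z [ 0.005  0.003 -1.   ] F [-0.4  0.2 -0.8] w 0.0209 q [ 0.06  0.14 -0.46  0.97  0.    0.34]
[-24.1417747  -15.69534948] tip z 0.0560940805349361
```

```bash
python3 -m inch '[0,0,0.25,0,1,0,0,0.25,0,1,0,0,0,0,1]' 
python3 -m inch '[0,0,0.25,0,1,0,0,0.3,0,1,0,0,0.4,0,1,0,0,0,0,1,0,0,0,0,1]' 
python3 -c "
from h import *
s,M=st(); print(unit(s['tool_pos']), 'tip z',s['tool_pos'][2]-.1042)"
```

```text
time: 18.05
tool_pos: [0.4832, 0.0303, 0.1553]
tool_rot: [0.14, 0.99, 0.002, 0.002]
wrist_force: [0.2, -0.2, -1.3]
grip_width: 0.0213
time: 18.47
tool_pos: [0.4833, 0.0303, 0.146]
tool_rot: [0.14, 0.99, 0.002, 0.002]
wrist_force: [0.1, 0.0, -1.3]
grip_width: 0.0207
t 18.47 pos [0.4833 0.0303 0.146 ] yaw 163.87 z [ 0.005  0.003 -1.   ] F [ 0.1  0.  -1.3] w 0.0207 q [ 0.06  0.16 -0.48  0.93  0.    0.34]
[-24.06120368 -15.60312925] tip z 0.04176041795046116
```

The blade is between the teeth. I push gently toward +y.

```bash
python3 -m inch '[0,0.1,0,0,1,0,0.1,0,0,1,0,0.1,0,0,1,0,0.1,0,0,1,0,0.1,0,0,1,0,0.1,0,0,1]' 
python3 -c "
from h import *
s,M=st(); print(unit(s['tool_pos']), 'Funit',s['wrist_force'][:2]@UX,s['wrist_force'][:2]@UY)"
```

```text
time: 18.97
tool_pos: [0.4844, 0.0354, 0.1461]
tool_rot: [0.14, 0.99, 0.001, 0.002]
wrist_force: [-3.0, -4.4, -0.5]
grip_width: 0.0211
t 18.97 pos [0.4844 0.0354 0.1461] yaw 163.86 z [ 0.0041  0.0012 -1.    ] F [-3.  -4.4 -0.5] w 0.0211 q [ 0.07  0.16 -0.47  0.93  0.    0.35]
[-24.41834651 -10.37193288] Funit -1.6987841966234205 -5.041019171207574
```

```bash
python3 -m inch '[0,0.15,0,0,1,0,0.2,0,0,1,0,0.2,0,0,1,0,0.2,0,0,1,0,0.2,0,0,1,0,0.2,0,0,1,0,0.2,0,0,1,0,0.2,0,0,1,0,0.2,0,0,1]' 
python3 -c "
from h import *
s,M=st(); print(unit(s['tool_pos']), 'Funit',s['wrist_force'][:2]@UX,s['wrist_force'][:2]@UY)"
```

```text
time: 19.72
tool_pos: [0.4889, 0.0519, 0.146]
tool_rot: [0.14, 0.99, 0.0, 0.002]
wrist_force: [-3.4, -4.8, -1.8]
grip_width: 0.0208
t 19.72 pos [0.4889 0.0519 0.146 ] yaw 163.85 z [ 3.4e-03  5.0e-04 -1.0e+00] F [-3.4 -4.8 -1.8] w 0.0208 q [ 0.11  0.17 -0.46  0.94  0.    0.39]
[-24.6589273    6.77393581] Funit -1.9145131287589163 -5.518817231567524
```

```bash
python3 -m inch '[0,0.15,0,0,1,0,0.15,0,0,1,0,0.15,0,0,1,0,0.15,0,0,1,0,0.15,0,0,1,0,0.1,0,0,1]' 
python3 - <<'E'
from h import *
s,M=st(); print(unit(s['tool_pos']), 'Funit',s['wrist_force'][:2]@UX,s['wrist_force'][:2]@UY)
p=camera_params("wrist"); im,d=capture("wrist")
A=cv2.resize(im[150:370,200:460],None,fx=2,fy=2,interpolation=cv2.INTER_CUBIC)
save("j",A)
E
```

```text
time: 20.22
tool_pos: [0.492, 0.06, 0.1462]
tool_rot: [0.14, 0.99, 0.0, 0.002]
wrist_force: [-2.2, -5.9, -2.8]
grip_width: 0.0211
t 20.22 pos [0.492  0.06   0.1462] yaw 163.85 z [ 4.7e-03  3.0e-04 -1.0e+00] F [-2.2 -5.9 -2.8] w 0.0211 q [ 0.12  0.18 -0.45  0.94 -0.    0.4 ]
[-23.94511724  15.41211544] Funit -0.4534673756790287 -6.273042169408185
```

View pics/j.png

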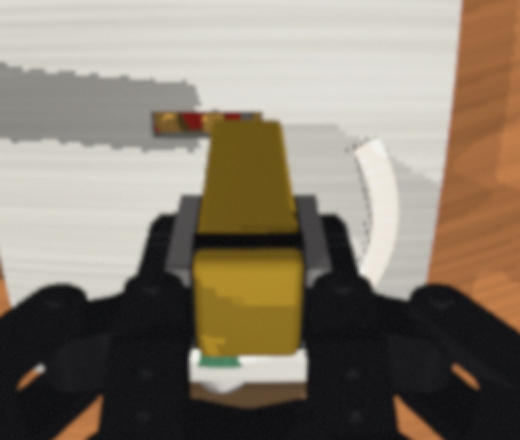

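Two views left, so from here I read the pointer numerically. I push 1 mm more, back off, lift only above the teeth with the tip still in the slot, and measure the pointer with the fixed cameras.

```bash
python3 -m inch '[0,0.1,0,0,1,0,0,0,0,1,0,-0.3,0,0,1,0,0,-0.5,0,1,0,0,-0.7,0,1,0,0,-0.7,0,1,0,0,0,0,1]' 
cat >> h.py <<'E'
HUB=np.array([15.75,3.0])
def pointer(c):
    im,d=capture(c); p=camera_params(c); best=[]
    th=np.arange(-40,100,1.); rr=np.arange(20,50,1.5)
    g=cv2.cvtColor(im,cv2.COLOR_RGB2GRAY)
    M=np.array([[pix(c,np.r_[C+(UX*(HUB[0]+r*np.cos(t))+UY*(HUB[1]+r*np.sin(t)))/1e3,.071],p) for r in rr] for t in np.deg2rad(th)],np.float32)
    v=cv2.remap(g,M,None,cv2.INTER_LINEAR)
    f=(v<70).mean(1); m=np.median(v,1); o=np.argsort(m)[:5]
    print(c,"darkest angles",[(th[i],int(m[i]),round(f[i],2)) for i in o])
E
python3 - <<'E'
from h import *
s,M=st(); print(unit(s['tool_pos']), 'tip z',s['tool_pos'][2]-.1042)
pointer("scene"); pointer("side"); pointer("wrist")
E
```

```text
time: 20.85
tool_pos: [0.4932, 0.0596, 0.1677]
tool_rot: [0.14, 0.99, 0.003, 0.004]
wrist_force: [-0.2, 1.4, -0.4]
grip_width: 0.0211
t 20.85 pos [0.4932 0.0596 0.1677] yaw 163.88 z [ 0.009   0.0043 -1.    ] F [-0.2  1.4 -0.4] w 0.0211 q [ 0.12  0.16 -0.42  0.98  0.    0.4 ]
[-22.63189081  15.34405627] tip z 0.06348556469052781
scene darkest angles [(np.float64(22.0), 78, np.float64(0.0)), (np.float64(21.0), 79, np.float64(0.0)), (np.float64(23.0), 79, np.float64(0.05)), (np.float64(24.0), 82, np.float64(0.05)), (np.float64(20.0), 85, np.float64(0.0))]
side darkest angles [(np.float64(21.0), 65, np.float64(0.85)), (np.float64(20.0), 66, np.float64(0.85)), (np.float64(19.0), 69, np.float64(0.5)), (np.float64(18.0), 72, np.float64(0.4)), (np.float64(22.0), 73, np.float64(0.35))]
wrist darkest angles [(np.float64(56.0), 39, np.float64(0.75)), (np.float64(55.0), 43, np.float64(0.8)), (np.float64(57.0), 44, np.float64(0.75)), (np.float64(54.0), 48, np.float64(0.85)), (np.float64(58.0), 50, np.float64(0.75))]
```

Scene and side cameras agree: pointer at about 21° short. I step back one tooth inside the slot.

```bash
python3 -m inch '[0.05,-0.3,0,0,1,0.05,-0.3,0,0,1,0,-0.3,0,0,1,0,-0.3,0,0,1,0,-0.3,0,0,1,0,-0.3,0,0,1,0,-0.13,0,0,1,0,0,0,0,1]' 
python3 - <<'E'
from h import *
s,M=st(); print(unit(s['tool_pos']), 'tip z',s['tool_pos'][2]-.1042)
E
```

```text
time: 21.67
tool_pos: [0.4854, 0.0404, 0.1654]
tool_rot: [0.141, 0.99, 0.002, 0.003]
wrist_force: [0.3, 0.4, -1.8]
grip_width: 0.021
t 21.67 pos [0.4854 0.0404 0.1654] yaw 163.84 z [ 0.0057  0.003  -1.    ] F [ 0.3  0.4 -1.8] w 0.021 q [ 0.08  0.15 -0.44  0.98  0.    0.36]
[-24.84659329  -5.29686815] tip z 0.06117709997706623
```

```bash
python3 -m inch '[-0.05,0.12,0,0,1,0,0,0.2,0,1,0,0,0.2,0,1,0,0,0.2,0,1,0,0,0.2,0,1,0,0,0,0,1]' 
python3 - <<'E'
from h import *
s,M=st(); print(unit(s['tool_pos']), 'tip z',s['tool_pos'][2]-.1042)
E
```

```text
time: 22.17
tool_pos: [0.486, 0.0419, 0.1568]
tool_rot: [0.14, 0.99, 0.002, 0.002]
wrist_force: [0.4, 0.5, -1.0]
grip_width: 0.0205
t 22.17 pos [0.486  0.0419 0.1568] yaw 163.88 z [ 0.0048  0.003  -1.    ] F [ 0.4  0.5 -1. ] w 0.0205 q [ 0.08  0.15 -0.45  0.96  0.    0.37]
[-24.68143156  -3.71373623] tip z 0.05259654470503132
```

```bash
python3 -m inch '[0,0,0.3,0,1,0,0,0.4,0,1,0,0,0.4,0,1,0,0.1,0,0,1,0,0.1,0,0,1,0,0.15,0,0,1,0,0.15,0,0,1,0,0.2,0,0,1,0,0.2,0,0,1,0,0.2,0,0,1]' 
python3 - <<'E'
from h import *
s,M=st(); print(unit(s['tool_pos']), 'tip z',s['tool_pos'][2]-.1042,'Fu',s['wrist_force'][:2]@UX,s['wrist_force'][:2]@UY)
pointer("scene"); pointer("side")
E
```

```text
time: 23.0
tool_pos: [0.4885, 0.051, 0.1459]
tool_rot: [0.141, 0.99, -0.0, 0.002]
wrist_force: [-1.3, -6.0, -3.8]
grip_width: 0.0208
t 23.0 pos [0.4885 0.051  0.1459] yaw 163.84 z [ 3.9e-03 -7.0e-04 -1.0e+00] F [-1.3 -6.  -3.8] w 0.0208 q [ 0.1   0.17 -0.46  0.94 -0.    0.39]
[-24.77008109   5.80400578] tip z 0.04172969205547643 Fu 0.4218656026257174 -6.109758061053529
scene darkest angles [(np.float64(13.0), 75, np.float64(0.05)), (np.float64(12.0), 77, np.float64(0.15)), (np.float64(14.0), 81, np.float64(0.1)), (np.float64(11.0), 82, np.float64(0.05)), (np.float64(10.0), 89, np.float64(0.05))]
side darkest angles [(np.float64(7.0), 65, np.float64(0.6)), (np.float64(8.0), 65, np.float64(0.65)), (np.float64(9.0), 67, np.float64(0.6)), (np.float64(10.0), 67, np.float64(0.65)), (np.float64(6.0), 69, np.float64(0.5))]
```

```bash
python3 -m inch '[0,0.15,0,0,1,0,0.15,0,0,1,0,0.15,0,0,1,0,0.12,0,0,1,0,0.08,0,0,1]' 
python3 - <<'E'
from h import *
s,M=st(); print(unit(s['tool_pos']), 'Fu',s['wrist_force'][:2]@UX,s['wrist_force'][:2]@UY)
pointer("scene"); pointer("side")
E
```

```text
time: 23.52
tool_pos: [0.491, 0.0577, 0.1463]
tool_rot: [0.14, 0.99, 0.001, 0.003]
wrist_force: [-0.5, -6.5, -2.6]
grip_width: 0.021
t 23.52 pos [0.491  0.0577 0.1463] yaw 163.85 z [ 5.1e-03  5.0e-04 -1.0e+00] F [-0.5 -6.5 -2.6] w 0.021 q [ 0.12  0.18 -0.45  0.94 -0.    0.4 ]
[-24.27041431  12.87439334] Fu 1.3382807040911622 -6.374510897946489
scene darkest angles [(np.float64(2.0), 70, np.float64(0.5)), (np.float64(3.0), 72, np.float64(0.4)), (np.float64(1.0), 74, np.float64(0.2)), (np.float64(4.0), 77, np.float64(0.15)), (np.float64(0.0), 82, np.float64(0.0))]
side darkest angles [(np.float64(-2.0), 63, np.float64(0.8)), (np.float64(-1.0), 64, np.float64(0.9)), (np.float64(0.0), 65, np.float64(0.85)), (np.float64(-3.0), 67, np.float64(0.55)), (np.float64(1.0), 70, np.float64(0.4))]
```

The pointer is at about 0–2°, so in the middle of the band. I back off, lift out, and verify from above.

```bash
python3 -m inch '[0,-0.25,0,0,1,0,-0.1,0,0,1,0.03,0,-0.4,0,1,0,0,-0.6,0,1,0,0,-0.6,0,1,0,0,-0.8,0,1,0,0,-1,0,1,0,0,-2,0,1,0,0,-2,0,1,0,0,-2.5,0,1,0,0,-1,0,1,0,0,0,0,1]' 
python3 - <<'E'
from h import *
s,M=st([.5025,-.3209,.25])
pointer("scene"); pointer("side")
im,d=capture("scene"); save("k",im,(290,160,400,260),5)
E
```

```text
time: 24.62
tool_pos: [0.4913, 0.0554, 0.2587]
tool_rot: [0.14, 0.99, 0.003, 0.005]
wrist_force: [0.8, 0.9, -1.6]
grip_width: 0.021
t 24.62 pos [0.4913 0.0554 0.2587] yaw 163.88 z [ 0.0115  0.0038 -0.9999] F [ 0.8  0.9 -1.6] w 0.021 q [ 0.11  0.1  -0.28  1.18  0.    0.39]
tool cm [-11.51 -35.84   0.74]
scene darkest angles [(np.float64(2.0), 69, np.float64(0.5)), (np.float64(1.0), 71, np.float64(0.45)), (np.float64(3.0), 73, np.float64(0.3)), (np.float64(0.0), 74, np.float64(0.15)), (np.float64(-1.0), 80, np.float64(0.1))]
side darkest angles [(np.float64(-2.0), 64, np.float64(0.8)), (np.float64(-1.0), 65, np.float64(0.85)), (np.float64(0.0), 67, np.float64(0.7)), (np.float64(-3.0), 69, np.float64(0.55)), (np.float64(1.0), 71, np.float64(0.3))]
```

View pics/k.png

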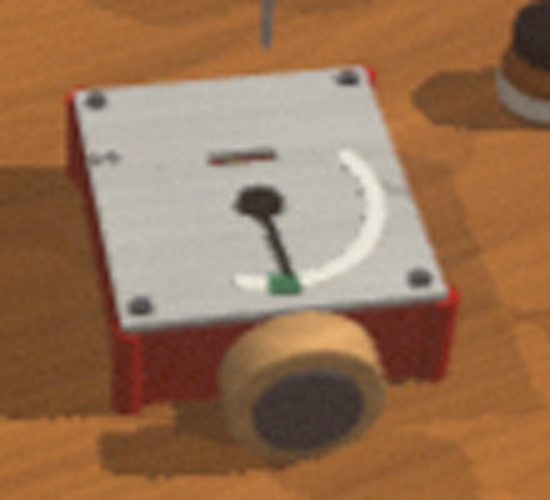

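The pointer (crop 265,205 to 290,280) ends on the green band. Now back to the rack.

```bash
python3 -m inch '[0,0,0,-5.8,1,0,0,0,-5.8,1,0,0,0,-5.8,1]' >/dev/null
python3 -m inch '[0,-2,0,0,1,-0.03,-3.7,0,0,1,-0.03,-3.8,0,0,1,-0.03,-3.8,0,0,1,-0.03,-3.8,0,0,1,-0.03,-3.8,0,0,1,-0.03,-3.8,0,0,1,-0.03,-3.8,0,0,1,-0.03,-3.7,0,0,1,-0.03,-3.4,0,0,1,0,-2,0,0,1,0,0,0,0,1]' >/dev/null
python3 -m inch '[0,0,0,0,1,0,0,0,0,1]' >/dev/null
python3 -c "
from h import *
st([.5025,-.3209,.18])"
```

```text
t 26.18 pos [ 0.4997 -0.3199  0.2529] yaw -178.73 z [ 0.0036  0.005  -1.    ] F [ 0.3 -0.6 -1.5] w 0.0206 q [-0.57  0.3  -0.05  1.23  0.01 -0.59]
tool cm [-0.25 -0.14  7.29]
```

```bash
python3 -m inch '[-0.2,-0.1,1,0,1,0,0,1.5,0,1,0,0,1.5,0,1,0,0,1.5,0,1,0,0,1,0,1,0,0,0,0,1,0,0,0,0,1]' >/dev/null
python3 -c "
from h import *
st([.5025,-.3209,.1142])
p=camera_params('wrist');im,d=capture('wrist');save('l',im,(270,130,380,250),5)"
```

```text
t 26.77 pos [ 0.5026 -0.3205  0.1888] yaw -178.66 z [ 0.0046  0.0038 -1.    ] F [-0.8  0.4 -1.7] w 0.0208 q [-0.57  0.33 -0.15  1.09  0.01 -0.59]
tool cm [ 0.05 -0.06  7.46]
```

View pics/l.png

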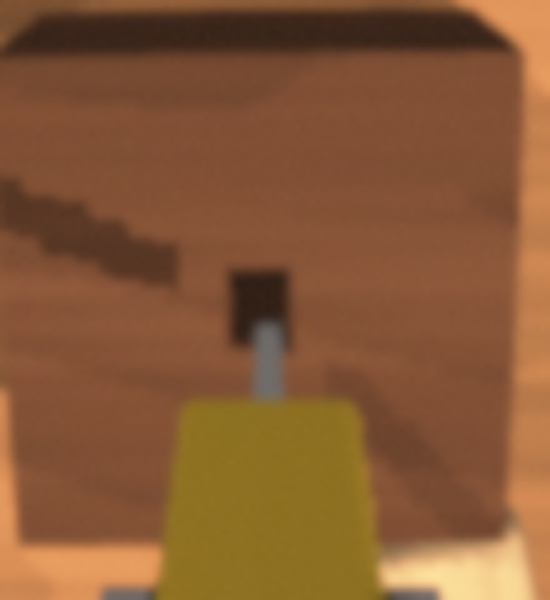

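The hole is at crop (261,308) and the blade at column 269, about 1.4 mm toward +y, so I correct slightly and lower.

```bash
python3 -m inch '[0.07,-0.1,0.8,0,1,0,0,0.8,0,1,0,0,0.8,0,1,0,0,0.8,0,1,0,0,0,0,1]' 
python3 -c "
from h import *
st([.5025,-.3209,.1142])"
```

```text
time: 27.23
tool_pos: [0.5012, -0.3218, 0.1551]
tool_rot: [-0.011, 1.0, 0.002, 0.002]
wrist_force: [-0.3, 0.7, -1.6]
grip_width: 0.0207
t 27.23 pos [ 0.5012 -0.3218  0.1551] yaw -178.74 z [ 0.0031  0.0048 -1.    ] F [-0.3  0.7 -1.6] w 0.0207 q [-0.57  0.35 -0.2   1.02  0.01 -0.6 ]
tool cm [-0.12  0.06  4.09]
```

Tip at 0.051, well inside the hole with no force. Down to just above the seat.

```bash
python3 -m inch '[-0.05,0,0.9,0,1,0,0,0.9,0,1,0,0,0.9,0,1,0,0,0.7,0,1,0,0,0.3,0,1,0,0,0,0,1,0,0,0,0,1]' 
python3 -c "
from h import *
st([.5025,-.3209,.1142])"
```

```text
time: 27.82
tool_pos: [0.503, -0.3223, 0.1202]
tool_rot: [-0.011, 1.0, 0.002, 0.003]
wrist_force: [0.8, -0.2, -1.7]
grip_width: 0.0211
t 27.82 pos [ 0.503  -0.3223  0.1202] yaw -178.73 z [ 0.0054  0.0032 -1.    ] F [ 0.8 -0.2 -1.7] w 0.0211 q [-0.57  0.38 -0.24  0.95  0.01 -0.6 ]
tool cm [0.05 0.14 0.6 ]
```

```bash
python3 -m inch '[0,0,0.2,0,1,0,0,0.2,0,1,0,0,0.15,0,1,0,0,0.1,0,1,0,0,0,0,1]' 
python3 -c "
from h import *
st([.5025,-.3209,.1142])"
```

```text
time: 28.23
tool_pos: [0.5032, -0.3224, 0.1142]
tool_rot: [-0.011, 1.0, 0.001, 0.003]
wrist_force: [-0.5, -0.1, 0.2]
grip_width: 0.0209
t 28.23 pos [ 0.5032 -0.3224  0.1142] yaw -178.73 z [ 0.0062  0.0028 -1.    ] F [-0.5 -0.1  0.2] w 0.0209 q [-0.57  0.38 -0.25  0.93  0.01 -0.6 ]
tool cm [0.07 0.15 0.  ]
```

Seated: same height as when picked up, and the spoon's weight has gone off the wrist. I release and retreat.

```bash
python3 -m inch '[0,0,0,0,0.3,0,0,0,0,0,0,0,0,0,-0.5,0,0,0,0,-1,0,0,0,0,-1,0,0,0,0,-1,0,0,0,0,-1,0,0,0,0,-1]' 
python3 -m inch '[0,0,-0.5,0,-1,0,0,-1,0,-1,0,0,-2,0,-1,0,0,-2,0,-1,0,0,-2,0,-1,0,0,-2,0,-1,0,0,-1,0,-1,0,0,0,0,-1,0,0,0,0,-1]' 
python3 - <<'E'
from h import *
st()
im,d=capture("wrist"); P=cloud("wrist",d)
near=np.hypot(P[...,0]-.5,P[...,1]+.322)<.075
for n,z in(("rack",.065),("handle",.145)):
    m=near&(abs(P[...,2]-z)<.006)&(d>0); print(n,rect(P,m),"z med",np.median(P[m][:,2]).round(4))
s,sd=capture("side"); pointer("scene"); pointer("side")
Z=dict(polish=0,brush=0,heel=0,spoon_grip=.11)
for n,z in Z.items():
    capture("scene")
    for r in pinpoint(n,"scene")[:1]: print(n,round(r["conf"],2),onz("scene",r["point"],z).round(3))
E
```

```text
time: 28.9
tool_pos: [0.5031, -0.3223, 0.1139]
tool_rot: [-0.011, 1.0, 0.002, 0.003]
wrist_force: [0.1, 0.2, 0.2]
grip_width: 0.0852
time: 29.65
tool_pos: [0.5028, -0.3228, 0.2194]
tool_rot: [-0.011, 1.0, 0.001, 0.003]
wrist_force: [-0.5, 0.8, -1.2]
grip_width: 0.0855
t 29.65 pos [ 0.5028 -0.3228  0.2194] yaw -178.73 z [ 0.0069  0.0023 -1.    ] F [-0.5  0.8 -1.2] w 0.0855 q [-0.57  0.31 -0.1   1.15  0.01 -0.6 ]
rack (6811, ((498.5823974609375, -321.9087829589844), (91.13589477539062, 90.47720336914062), 1.5990177392959595)) z med 0.0639
handle (1070, ((499.003662109375, -322.611572265625), (26.88251495361328, 22.838048934936523), 0.8162190914154053)) z med 0.1438
scene darkest angles [(np.float64(2.0), 73, np.float64(0.25)), (np.float64(1.0), 75, np.float64(0.1)), (np.float64(3.0), 78, np.float64(0.1)), (np.float64(0.0), 79, np.float64(0.1)), (np.float64(-1.0), 85, np.float64(0.0))]
side darkest angles [(np.float64(-2.0), 63, np.float64(0.85)), (np.float64(-1.0), 64, np.float64(0.9)), (np.float64(0.0), 66, np.float64(0.85)), (np.float64(-3.0), 68, np.float64(0.55)), (np.float64(1.0), 70, np.float64(0.35))]
polish 0.9 [0.434 0.302 0.   ]
brush 0.97 [ 0.629 -0.275  0.   ]
heel 0.84 [0.655 0.25  0.   ]
spoon_grip 0.91 [ 0.491 -0.381  0.11 ]
```

The handle stands upright with its top 80 mm above the rack, so it is fully seated. The pointer is at about 0°, the loose things are where they were, and the hand is clear. I hand in.

```bash
python3 -c "
from cell import *
print(hand_in())"
```

```text
the job is handed in; nothing more can be done
None
```

The job is done and handed in at about 30 s: the star wheel is adjusted and the yellow spoon is back in its rack. `hand_in()` gave no verdict.

**What I did:**
- I found the real slot by eye, about 5 mm toward +x and 2.5 mm toward -y of nominal.
- I put the blade down through the slot and pushed the star wheel clockwise in two strokes, with 5–6.5 N at the blade.
- I returned the spoon to its hole and opened the gripper above it.

**Last checks:**
- **Pointer:** the scene camera reads about +2° and the side camera about -1°, against a band of ±8°. A picture also shows the pointer ending on the green.
- **Spoon:** it is fully seated, with the handle's top 80 mm above the rack. The gripper is clear of it.
- **Other things:** the brush, polish and heel read within about 2 cm of their first positions. That is no more than the network's own scatter, and nothing touched them.

**What disagreed:**
- **Fallen spoons:** the teal and orange spoons stood upright in the first pictures and lay flat by the first close look. They appear to have fallen by themselves: the gripper stayed about 75 mm above them and the wrist showed no contact force. I left them lying.
- **Wrist limit:** early on I spun the last joint into the end of its range, which tilted the tool about 5°. I undid this at the opposite end before gripping the spoon.

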